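Dial the puzzle box and slide it open

ROBOT

A 6-joint arm with a two-finger parallel gripper is mounted at the origin on the work surface. World frame = base frame: x ahead of the robot, y to its left, z up, the work surface at z = 0. Lengths are in m, angles in rad, forces in N, time in s.
With the tool pointing down it reaches from about 0.35 to 0.975 m from the base axis. Payload 4.9 kg.
Tool frame: the origin (TCP) lies at the very end of the fingers, on their centre line; the grasp point (between the pads) lies 19 mm behind it; z points along the fingers, y is the line along which they close (so a half turn about z gives the same grasp; the last joint's range is limited). The gripper opens to 85 mm and grips with 20 to 120 N. Pads are 22 mm wide; open, the fingers measure 114 mm over their backs; the gripper's body (76 mm by 85 mm) begins 54 mm behind the grasp point. The pads swing forward as they close: fully open they stand 13 mm farther back than shut.
Start: joints at [1.213, 0.053, 1.613, -0, 1.476, -0.119], TCP at [0.148, 0.607, 0.231] pointing down, gripper open.
Joint ranges: [-3.01, 3.01], [-1.01, 2.22], [0.06, 2.58], [-1.02, 4.17], [0.09, 2.62], [-3.14, 3.14]. Speed limits (rad/s): [2.57, 2.57, 3.14, 3.14, 3.14, 3.14].

INTERFACE

Orientations are given as a unit quaternion [w, x, y, z].
In Python, from plant import manip gives the robot as it stands.
- The arm moves only by the tool move_arm, never from a script. Its argument "plan" is a list that holds one entry, the list of rows, each a list of 7 numbers: the shift along the tool's x, y, z as a fraction of full scale, then the turn, a rotation vector about the tool's x, y, z as a fraction of full scale, then the closure, from 0 (fully open) to 1 (shut). In form: [[[dx, dy, dz, wx, wy, wz, fingers], ...]]. A call has exactly 10 rows; each row shifts and turns the commanded pose from where the row before left it, along the tool's axes as they then stand; what a row does not reach is not made up. Full scale, the value 1, is 0.12 m for a shift and 0.15 rad for a turn. A row lasts 1/8 s, in which the tool goes at most 62.5 mm and 10.7 degrees, less where a joint would pass 70% of its speed; a pose out of reach is approached as far as the arm can. A call with a number of a shift or a turn outside -1 to 1 is refused whole. A call with a gripper value outside its range is refused whole. The fingers move at their own pace and stop on an object; the grip force is fixed at half the most. Time passes only in rows, so rows that do not move let the fingers close, or fill a call up. It gives the time, the measured TCP pose, the force, the opening and the grip force at its end, in the units of the state.
- manip.state(): the state, without advancing time (a new reading comes with each control period).
- manip.grab_frame(name): name is "scene" or "side" or "wrist"; returns a dict with "pixels" (384x512x3 uint8, blue, green, red), "depth" (384x512 float32, m along the optical axis (not along the pixel's ray), 0 where there is no reading), "vfov" (degrees; the focal length in pixels is half the picture's height over the tangent of half this angle, whatever the lens; pixels are square), "cx", "cy" (the principal point, pixels), "view" (4x4, takes a point from world to camera coordinates). Camera axes: x right, y down, z forward; pixel columns grow to the right and rows downward; lengths in m; the calibration is good to about 2 mm. The wrist camera is an equidistant fisheye: a pixel r from the principal point sees the ray r / f radians off the axis. A picture is of the moment at which its call begins.
- manip.job_done(): hands the job in; it is judged then, once.
The state is a dict: "time": time; "joint_pos": joint angles; "joint_vel": joint speeds; "joint_efforts": joint torques, N m; "tool_pos": TCP position; "tool_rot": TCP orientation; "contact_force": force on the tool from outside, world axes, zero at the start; "ft_torque": the same for the moment, N m; "gripper_width": opening from 0.0 (shut) to 1.0 (fully open); "grasp_force": force on a finger pad.
Only numpy, scipy, OpenCV 4.12 (cv2) and the standard library are available. Lean on these libraries where they do the work, as an engineer would, in place of code of your own. Each camera call takes 0.05 s, during which the arm holds its last target. There are 200 camera calls.

TASK

Roll the three wooden thumbwheels of the puzzle box on the coffee table to the code 5 - 3 - 2, read left to right from the robot's side (a wheel's number is the count of pips on the face squarely on top). Then slide the box's small dark lid all the way open by its block handle; do not move the lid before the code is set, leave the code standing, and do not knock over the bottle or the mug.

Things in the scene. Friction and masses are not known exactly. Their poses are not given: they have to be found in the camera images.
- box: Plywood puzzle box, 220 (x) x 210 (y) x 62 mm high, fixed; origin: centre of its underside, z up, +x away from the robot (within 0.35 rad), +y to the robot's left. Three thumbwheels in a row along y in its far half; a sliding lid in the near half between rails (tops at 72 mm). Posts 8 mm thick (y), 24 mm wide (x), rise to 86 mm between and beside the wheels, at x +50, y -84, -28, +28, +84 mm.
- axle_left (a point): on the axle, at the centre of the left wheel (on the left seen from the robot). Fixed in the box at x 50, y 56, z 76 mm. Each wheel is 28 mm wide along its axle (the box's y); the wheels are 56 mm apart. A wheel is a six-sided drum, 44 mm across its flats, each flat bearing 1 to 6 black pips.
- axle_middle (a point): on the axle, at the centre of the middle wheel (on the middle seen from the robot). Fixed in the box at x 50, y 0, z 76 mm. On each of a wheel's six edges a rib 6 mm thick stands out radially to 40 mm from the axle. With a number squarely on top, ribs stand 30 degrees either side of upright.
- axle_right (a point): on the axle, at the centre of the right wheel (on the right seen from the robot). Fixed in the box at x 50, y -56, z 76 mm. Any wheel is rolled by pushing a rib with closed fingertips set in the gap behind it (34 mm wide between rib tips); the box's deck lies 14 mm below the axle.
- wheel_left (a joint): rotation of the left wheel, rad: the number n is squarely on top at (n-1) x 1.047, 1 to 6; end stops at -0.4 and 5.6. It grows as the top of the wheel rolls towards the box's +x (away from the robot). It turns with a drag of about 0.05 N m and stays where it is left; no clicks. It starts 40 to 103 degrees below its code.
- wheel_middle (a joint): rotation of the middle wheel, rad: the number n is squarely on top at (n-1) x 1.047, 1 to 6; end stops at -0.4 and 5.6. It grows as the top of the wheel rolls towards the box's +x (away from the robot). It drags alike; it starts up to 58 degrees below or above its code and may happen to be right.
- wheel_right (a joint): rotation of the right wheel, rad: the number n is squarely on top at (n-1) x 1.047, 1 to 6; end stops at -0.4 and 5.6. It grows as the top of the wheel rolls towards the box's +x (away from the robot). It drags alike; it starts 40 to 101 degrees above its code.
- lid (a joint): travel of the lid, m: 0 shut, 0.085 fully open at its end stop; it grows towards the box's +y (the robot's left). It drags with about 1.2 N. No lock holds it: it must just not be moved before the code is set.
- lid_grip (a point): Centre of the light wooden block handle on the dark lid: 40 (box x) x 16 (box y) x 28 mm high, its top 14 mm above this point and the lid's top face 14 mm below it. The lid is 86 x 95 x 6 mm and carries the handle at its centre; shut, this point is at x -57, y -52.5, z 82.5 mm in the box.
- bottle: Amber glass bottle, 58 mm wide, 190 mm tall, standing to the left of the box; origin at the centre of its underside, z up its axis.
- mug: White mug, 80 mm wide, 90 mm tall, to the right of the box; origin at the centre of its underside, z up its axis.

How it is judged:
On the way, in this order (a step that is already met when the one before it is completed fails the run):
1. the wheels show 5 - 3 - 2 while the lid is still shut (value of joint wheel_left between 4.019 and 4.359 rad and value of joint wheel_middle between 1.924 and 2.264 rad and value of joint wheel_right between 0.877 and 1.217 rad and value of joint lid below 0.012 m), for 0.2 s.
2. the lid is slid all the way open (value of joint lid above 0.076 m), for 0.2 s.
At the end, for the whole second after the job is handed in: The left wheel shows 5, the middle 3 and the right 2 squarely on top (each within 0.17 rad, about 10 degrees), the lid stands open by more than 76 of its 85 mm, and all are at rest (value of joint wheel_left between 4.019 and 4.359 rad and value of joint wheel_middle between 1.924 and 2.264 rad and value of joint wheel_right between 0.877 and 1.217 rad and value of joint lid above 0.076 m and velocity of joint wheel_left between -0.05 and 0.05 rad/s and velocity of joint wheel_middle between -0.05 and 0.05 rad/s and velocity of joint wheel_right between -0.05 and 0.05 rad/s and velocity of joint lid between -0.05 and 0.05 m/s); the robot touches nothing.
It fails at once if the lid is moved by more than 12 mm while the code is not set (value of joint lid above 0.012 m and not (value of joint wheel_left between 4.019 and 4.359 rad and value of joint wheel_middle between 1.924 and 2.264 rad and value of joint wheel_right between 0.877 and 1.217 rad)).
It fails at once if the bottle is knocked over (angle between bottle's own z axis and vertical above 0.5 rad).
It fails at once if the mug is knocked over (angle between mug's own z axis and vertical above 0.5 rad).
It also fails if it takes over 51 s, if anything falls off the work surface, if the arm or the gripper's body presses on something with over 40 N, if the wrist force passes 120 N, or if a joint passes its speed limit or range.

## Working session

There is one attempt and no reset: what is moved stays moved. The work goes in short steps, Python scripts to look and compute and a tool call to move; the robot and the scene stay as the last step left them, time stands still between calls to the robot, and variables do not carry over. Pictures are saved under pics/ and viewed, at most 10 in all, crops included, and the job is handed in when it is done.

Besides the shell and the picture viewer there is one more tool, called as name(argument=value, ...), one argument or row to a line, values as JSON. move_arm: Moves the arm, as the interface text tells. Its arguments: {"type":"object","properties":{"plan":{"type":"array"}},"required":["plan"]}

```bash
mkdir -p pics; ls
python3 - <<'E'
from plant import manip
import cv2,pickle,numpy as np
s=manip.state(); print(s)
fs={n:manip.grab_frame(n) for n in("scene","side","wrist")}
pickle.dump(fs,open("f0.pkl","wb"))
for n,f in fs.items(): print(n,f["vfov"],f["cx"],f["cy"],np.round(f["view"],3).tolist(), (f["depth"]>0).mean())
cv2.imwrite("pics/a_scene.png",fs["scene"]["pixels"]);cv2.imwrite("pics/a_side.png",fs["side"]["pixels"])
E
```

```text
pics
{'time': 0.0, 'joint_pos': array([ 1.21301523e+00,  5.33868962e-02,  1.61430518e+00, -9.59561615e-06,
        1.47601445e+00, -1.19003210e-01]), 'joint_vel': array([-0.00230338, -0.00094833, -0.00023858, -0.00196577, -0.00212198,
       -0.00031354]), 'joint_efforts': array([ 1.94040949e-03, -3.93687880e+01, -3.70173740e+01, -2.73118241e-05,
        7.12691181e-03,  9.33300242e-06]), 'tool_pos': array([0.14760321, 0.60666973, 0.23003773]), 'tool_rot': array([-2.44944673e-04,  1.19105002e-01,  9.92881101e-01, -1.02817221e-03]), 'contact_force': array([ 1.04497732, -0.0374966 , -0.59021204]), 'ft_torque': array([ 0.01546466, -0.03334707,  0.03385785]), 'grasp_force': 0.0, 'gripper_width': 1.0003391853067594}
scene 53.11653105145115 257.3392360688996 194.19803144813957 [[0.867, 0.498, 0.016, -0.472], [0.423, -0.718, -0.553, -0.166], [-0.264, 0.486, -0.833, 0.952], [0.0, 0.0, 0.0, 1.0]] 0.9959513346354166
side 55.180004340853976 253.60111440792843 192.86050608985556 [[-0.704, -0.71, -0.014, 0.398], [-0.553, 0.56, -0.617, 0.345], [0.446, -0.427, -0.787, 0.651], [0.0, 0.0, 0.0, 1.0]] 0.99615478515625
wrist 65.70646984690485 257.2892942695134 192.97652072577233 [[0.236, 0.972, -0.003, -0.625], [0.938, -0.227, 0.261, -0.035], [0.253, -0.064, -0.965, 0.378], [0.0, 0.0, 0.0, 1.0]] 0.9801788330078125
```

View pics/a_scene.png

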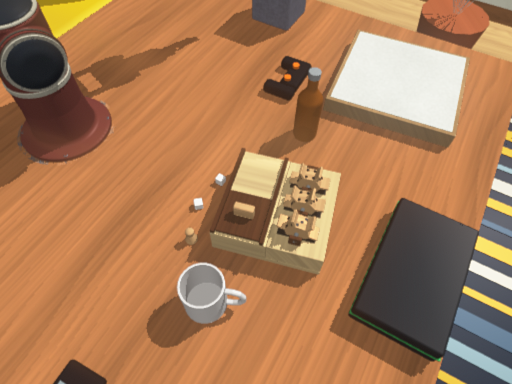

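View pics/a_side.png

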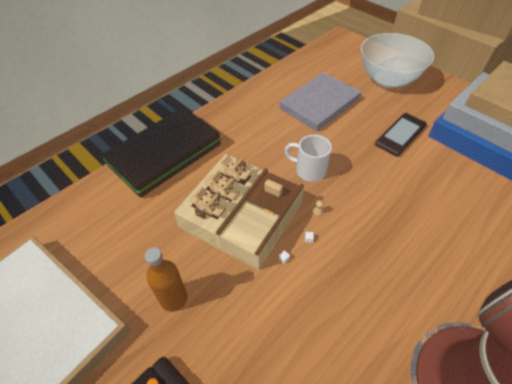

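```bash
cat > h.py <<'E'
import numpy as np,cv2,pickle
def cloud(f):
    D=f["depth"];h,w=D.shape;F=h/2/np.tan(np.radians(f["vfov"]/2))
    v,u=np.mgrid[:h,:w]
    P=np.stack([(u-f["cx"])/F*D,(v-f["cy"])/F*D,D],-1)
    V=f["view"];return (P-V[:3,3])@V[:3,:3]
def proj(f,X):
    V=f["view"];c=np.atleast_2d(X)@V[:3,:3].T+V[:3,3];F=f["pixels"].shape[0]/2/np.tan(np.radians(f["vfov"]/2))
    return c[:,:2]/c[:,2:]*F+[f["cx"],f["cy"]]
E
python3 - <<'E'
from h import *
fs=pickle.load(open("f0.pkl","rb"))
seed={"scene":(275,210),"side":(240,210)}
allp=[]
for n in seed:
    f=fs[n];P=cloud(f);z=P[...,2]
    m=((z>0.02)&(z<0.13)&(f["depth"]>0)).astype(np.uint8)
    k,l,st,_=cv2.connectedComponentsWithStats(m,connectivity=4)
    i=l[seed[n][1],seed[n][0]];Q=P[l==i];print(n,st[i],len(Q))
    r=cv2.minAreaRect((Q[:,:2]*1000).astype(np.float32));print(r, np.percentile(Q[:,2],[2,50,98]))
    allp.append(Q)
    for o,s in (("bottle",{"scene":(308,115),"side":(170,285)}),("mug",{"scene":(205,292),"side":(313,160)})):
        m2=((z>0.02)&(z<0.22)&(f["depth"]>0)).astype(np.uint8);k,l2,_,_=cv2.connectedComponentsWithStats(m2,connectivity=4)
        R=P[l2==l2[s[n][1],s[n][0]]];r2=cv2.minAreaRect((R[:,:2]*1000).astype(np.float32));print(o,r2,R[:,2].max())
Q=np.vstack(allp);r=cv2.minAreaRect((Q[:,:2]*1000).astype(np.float32));print("both",r)
a=fs["scene"]["pixels"][140:275,205:350];b=fs["side"]["pixels"][145:270,170:310]
cv2.imwrite("pics/b.png",np.hstack([cv2.resize(a,(400,372),interpolation=2),cv2.resize(b,(400,372),interpolation=2)]))
E
```

```text
scene [  210   148   131   122 10869] 10869
((569.9088134765625, 39.22771453857422), (219.87535095214844, 212.28598022460938), 14.433378219604492) [0.02905242 0.06262455 0.10633384]
bottle ((426.6177062988281, 367.168701171875), (127.79352569580078, 297.6502990722656), 29.667282104492188) 0.1909687347190916
mug ((174.20697021484375, 971.852294921875), (2224.200439453125, 2902.8271484375), 9.532045364379883) 0.7089802616183042
side [ 174  154  130  112 8217] 8217
((569.313232421875, 40.28846740722656), (221.22421264648438, 211.8232421875), 14.363567352294922) [0.02617383 0.06416597 0.10825558]
bottle ((511.4320983886719, 284.69268798828125), (57.28028869628906, 50.67808151245117), 73.27020263671875) 0.19327307499654287
mug ((548.22607421875, -178.64569091796875), (103.15467834472656, 80.36507415771484), 55.537376403808594) 0.09288147179624118
both ((569.4947509765625, 39.57960510253906), (221.22421264648438, 213.28677368164062), 14.363567352294922)
```

View pics/b.png

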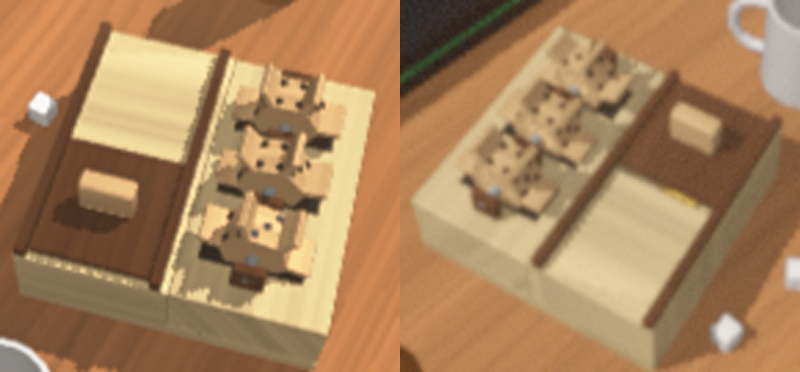

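```bash
cat >> h.py <<'E'
C=np.array([.5695,.0396,0]);A=np.radians(14.4)
RB=np.array([[np.cos(A),-np.sin(A),0],[np.sin(A),np.cos(A),0],[0,0,1]])
def tobox(P): return (P-C)@RB
def toworld(P): return np.asarray(P)@RB.T+C
def phases(f,P=None,verbose=True):
    # fit phase mod 60 deg from points on ribs (well outside the drum)
    B=tobox(cloud(f) if P is None else P)[f["depth"]>0]*1000
    for n,y in (("L",56),("M",0),("R",-56)):
        q=B[abs(B[:,1]-y)<15]-[50,0,76];r=np.hypot(q[:,0],q[:,2])
        k=(r>29)&(r<43)&(q[:,2]>-2);t=np.degrees(np.arctan2(q[k,0],q[k,2]))
        z=np.mean(np.exp(6j*np.radians(t)));h,_=np.histogram(t,np.arange(-100,101,10))
        print(n,"rib phase mod60 %.1f R=%.2f"%(np.degrees(np.angle(z))/6,abs(z)),h.tolist())
E
python3 - <<'E'
from h import *
fs=pickle.load(open("f0.pkl","rb"))
for n in("scene","side"):
    f=fs[n];print(n);phases(f)
    B=tobox(cloud(f))*1000
    m=(abs(B[...,0]+57)<25)&(abs(B[...,1]+52)<20)&(B[...,2]>93)&(B[...,2]<100)&(f["depth"]>0);print("handle top",B[m].mean(0),m.sum())
    m=(B[...,2]>78)&(B[...,2]<90)&(abs(abs(B[...,1])-84)<8)&(abs(B[...,0]-50)<20);print("post",[B[m&(np.sign(B[...,1])==s)].mean(0).round(1) for s in(1,-1)])
print(toworld([[.05,.056,.076],[.05,0,.076],[.05,-.056,.076],[-.057,-.0525,.0825]]).round(4))
E
```

```text
scene
L rib phase mod60 27.2 R=0.94 [34, 21, 0, 0, 0, 0, 39, 25, 0, 0, 0, 0, 54, 9, 0, 0, 0, 0, 66, 3]
M rib phase mod60 20.2 R=0.94 [1, 0, 0, 0, 0, 16, 58, 0, 0, 0, 0, 34, 28, 0, 0, 0, 0, 54, 24, 0]
R rib phase mod60 -17.2 R=0.94 [0, 6, 73, 1, 0, 0, 0, 10, 56, 0, 0, 0, 0, 43, 42, 0, 0, 0, 0, 0]
handle top [-56.20314266 -53.54184036  94.94696855] 141
post [array([49.6, 83.2, 84.4]), array([ 50.1, -85.5,  83.4])]
side
L rib phase mod60 26.7 R=0.85 [13, 50, 0, 0, 0, 0, 28, 17, 0, 0, 0, 9, 64, 1, 0, 0, 0, 8, 24, 0]
M rib phase mod60 19.1 R=0.86 [19, 2, 0, 0, 0, 11, 33, 0, 0, 0, 0, 58, 7, 0, 0, 0, 1, 41, 2, 0]
R rib phase mod60 -18.5 R=0.86 [0, 2, 44, 7, 0, 0, 0, 14, 23, 0, 0, 0, 1, 53, 5, 0, 0, 0, 0, 3]
handle top [-57.89391471 -50.31299682  96.57126197] 107
post [array([48.6, 85.8, 84.7]), array([ 45.5, -82.5,  85.6])]
[[ 0.604   0.1063  0.076 ]
 [ 0.6179  0.052   0.076 ]
 [ 0.6319 -0.0022  0.076 ]
 [ 0.5273 -0.0254  0.0825]]
```

move_arm(
  plan=[
    [[0,0,0,0,0,-0.815,1],[0,0,0,0,0,-0.815,1],[0,0,0,0,0,-0.815,1],[0,0,0,0,0,-0.815,1],[-0.2,-0.4,0,0,0,0,1],[-0.2,-0.45,0,0,0,0,1],[-0.2,-0.45,0,0,0,0,1],[-0.2,-0.45,0,0,0,0,1],[-0.2,-0.45,0,0,0,0,1],[-0.2,-0.45,0,0,0,0,1]],
  ],
)

```text
time: 1.4
tool_pos: [0.3668, 0.3331, 0.2311]
tool_rot: [0.0, -0.125, 0.992, 0.0]
contact_force: [1.0, -0.0, 0.3]
gripper_width: -0.006
grasp_force: 0.0
```

```bash
cat >> h.py <<'E'
def where():
    from plant import manip
    from scipy.spatial.transform import Rotation as Ro
    s=manip.state();q=s["tool_rot"];M=Ro.from_quat(q[[1,2,3,0]]).as_matrix()
    print("t %.2f box mm"%s["time"],(tobox(s["tool_pos"])*1000).round(1),"rotvec err deg",np.degrees(Ro.from_matrix((RB@np.diag([-1,1,-1])).T@M).as_rotvec()).round(2),"F",(s["contact_force"]@RB).round(1),"w",round(s["gripper_width"],2))
    return s
E
python3 -c "
from h import *
where()"
```

```text
t 1.40 box mm [-123.3  334.7  231.1] rotvec err deg [-0.   -0.01  0.05] F [ 0.9 -0.2  0.3] w -0.01
```

move_arm(
  plan=[
    [[0,-0.465,0,0,0,0,1],[-0.1,-0.465,0,0,0,0,1],[-0.3,-0.465,0,0,0,0,1],[-0.36,-0.465,0,0,0,0,1],[-0.36,-0.465,0,0,0,0,1],[0,0,0.3,0,0,0,1],[0,0,0.2,0,0,0,1],[0,0,0,0,0,0,1],[0,0,0,0,0,0,1],[0,0,0,0,0,0,1]],
  ],
)

```text
time: 2.65
tool_pos: [0.5506, 0.1106, 0.1731]
tool_rot: [0.001, -0.125, 0.992, -0.0]
contact_force: [-0.3, -0.1, -0.4]
gripper_width: -0.003
grasp_force: 0.0
```

```bash
python3 -c "
from h import *
from plant import manip
where()
f=manip.grab_frame('wrist');pickle.dump(f,open('w1.pkl','wb'))
cv2.imwrite('pics/w1.png',f['pixels'])"
```

```text
t 2.65 box mm [ -0.6  73.5 173.1] rotvec err deg [ 0.03 -0.17  0.04] F [-0.3 -0.1 -0.4] w -0.0
```

View pics/w1.png

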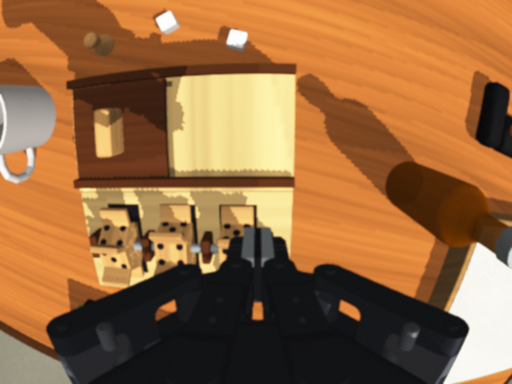

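```bash
python3 -c "
from h import *
f=pickle.load(open('w1.pkl','rb'))
cv2.imwrite('pics/w1c.png',cv2.resize(f['pixels'][198:292,85:235],None,fx=5,fy=5,interpolation=2))"
```

```text
(no output)
```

View pics/w1c.png

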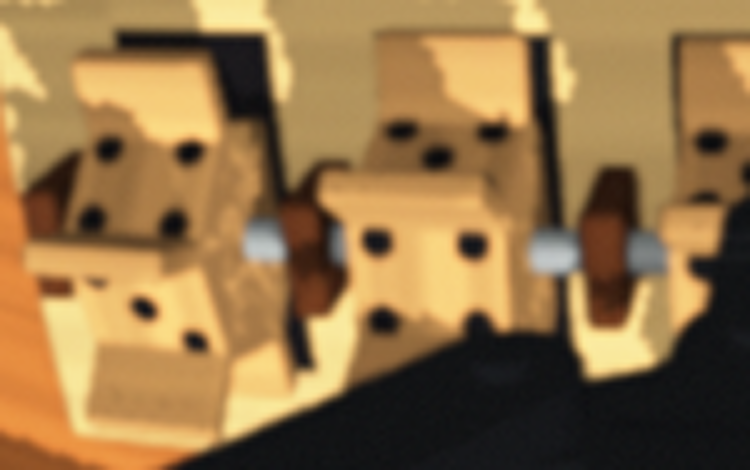

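move_arm(
  plan=[
    [[-0.09,-0.146,0,0,0,0,1],[0,0,0,0,0,0,1],[0,0,0.25,0,0,0,1],[0,0,0.25,0,0,0,1],[0,0,0.08,0,0,0,1],[0,0,0,0,0,0,1],[-0.1,0,0,0,0,0,1],[-0.08,0,0,0,0,0,1],[0,0,0,0,0,0,1],[0,0,0,0,0,0,1]],
  ],
)

```text
time: 3.95
tool_pos: [0.5859, 0.1015, 0.102]
tool_rot: [0.0, -0.125, 0.992, -0.0]
contact_force: [-0.4, 0.1, -0.6]
gripper_width: 0.004
grasp_force: 0.0
```

```bash
python3 -c "
from h import *
where()"
```

```text
t 3.95 box mm [ 31.3  55.9 102. ] rotvec err deg [ 0.01 -0.05  0.06] F [-0.4  0.2 -0.6] w 0.0
```

move_arm(
  plan=[
    [[-0.05,0,0,0,0,0,1],[-0.05,0,0,0,0,0,1],[-0.04,0,0,0,0,0,1],[-0.025,0,0,0,0,0,1],[0,0,0,0,0,0,1],[0,0,0,0,0,0,1],[0,0,-0.1,0,0,0,1],[0,0,-0.3,0,0,0,1],[0,0,0,0,0,0,1],[0,0,0,0,0,0,1]],
  ],
)

```text
time: 5.2
tool_pos: [0.6049, 0.1063, 0.1503]
tool_rot: [0.001, -0.125, 0.992, -0.0]
contact_force: [0.2, -0.4, -0.3]
gripper_width: 0.003
grasp_force: 0.0
```

```bash
python3 -c "
from h import *
from plant import manip
where()
for n in('scene','side'): phases(manip.grab_frame(n))"
```

```text
t 5.20 box mm [ 50.9  55.8 150.3] rotvec err deg [ 0.01 -0.06  0.07] F [ 0.1 -0.4 -0.3] w 0.0
L rib phase mod60 28.9 R=0.95 [17, 43, 0, 0, 0, 0, 19, 39, 0, 0, 0, 0, 45, 16, 0, 0, 0, 0, 63, 3]
M rib phase mod60 20.2 R=0.94 [3, 1, 0, 0, 0, 13, 58, 0, 0, 0, 0, 35, 26, 0, 0, 0, 0, 63, 16, 0]
R rib phase mod60 -17.1 R=0.94 [0, 5, 76, 0, 0, 0, 0, 6, 62, 0, 0, 0, 0, 44, 39, 0, 0, 0, 0, 0]
L rib phase mod60 28.5 R=0.86 [4, 61, 1, 0, 0, 0, 21, 21, 0, 0, 0, 2, 66, 6, 0, 0, 0, 4, 26, 1]
M rib phase mod60 19.5 R=0.84 [18, 5, 0, 0, 0, 9, 33, 0, 0, 0, 0, 60, 6, 0, 0, 0, 0, 23, 0, 0]
R rib phase mod60 -18.2 R=0.86 [0, 1, 42, 11, 0, 0, 0, 15, 25, 0, 0, 0, 0, 47, 11, 0, 0, 0, 0, 2]
```

move_arm(
  plan=[
    [[-0.14,-0.23,0,0,0,0,1],[-0.14,-0.235,0,0,0,0,1],[0,0,0,0,0,0,1],[0,0,0.2,0,0,0,1],[0,0,0.2,0,0,0,1],[0,0,0,0,0,0,1],[0.07,0,0,0,0,0,1],[0.07,0,0,0,0,0,1],[0,0,0,0,0,0,1],[0,0,0,0,0,0,1]],
  ],
)

```text
time: 6.55
tool_pos: [0.6348, 0.0562, 0.1023]
tool_rot: [0.0, -0.125, 0.992, -0.0]
contact_force: [0.5, 0.1, 0.6]
gripper_width: -0.001
grasp_force: 0.1
```

```bash
python3 -c "
from h import *
where()"
```

```text
t 6.55 box mm [ 6.730e+01 -1.000e-01  1.023e+02] rotvec err deg [ 0.02 -0.02  0.07] F [ 0.5 -0.   0.6] w -0.0
```

move_arm(
  plan=[
    [[0.05,0,0,0,0,0,1],[0.05,0,0,0,0,0,1],[0.035,0,0,0,0,0,1],[0.0175,0,0,0,0,0,1],[0,0,0,0,0,0,1],[0,0,0,0,0,0,1],[0,0,-0.1,0,0,0,1],[0,0,-0.3,0,0,0,1],[-0.19,-0.23,0,0,0,0,1],[-0.19,-0.235,0,0,0,0,1]],
  ],
)

```text
time: 7.8
tool_pos: [0.6763, 0.0089, 0.1519]
tool_rot: [0.001, -0.125, 0.992, -0.0]
contact_force: [-0.1, 0.3, -0.2]
gripper_width: 0.001
grasp_force: 0.0
```

```bash
python3 -c "
from h import *
from plant import manip
where()
for n in('scene','side'): phases(manip.grab_frame(n))"
```

```text
t 7.80 box mm [ 95.8 -56.3 151.9] rotvec err deg [ 0.05 -0.12  0.01] F [-0.   0.3 -0.2] w 0.0
L rib phase mod60 29.6 R=0.94 [15, 46, 0, 0, 0, 0, 21, 39, 0, 0, 0, 0, 36, 7, 0, 0, 0, 0, 22, 3]
M rib phase mod60 -28.8 R=0.94 [6, 63, 0, 0, 0, 0, 11, 56, 0, 0, 0, 0, 41, 27, 0, 0, 0, 0, 55, 9]
R rib phase mod60 -17.1 R=0.94 [0, 4, 78, 1, 0, 0, 0, 10, 58, 0, 0, 0, 0, 42, 47, 0, 0, 0, 0, 0]
L rib phase mod60 28.6 R=0.86 [3, 63, 1, 0, 0, 0, 21, 22, 0, 0, 0, 3, 67, 6, 0, 0, 0, 5, 25, 1]
M rib phase mod60 -29.2 R=0.87 [2, 53, 7, 0, 0, 0, 10, 26, 0, 0, 0, 0, 58, 8, 0, 0, 0, 0, 26, 3]
R rib phase mod60 -18.3 R=0.87 [0, 1, 49, 4, 0, 0, 0, 14, 25, 0, 0, 0, 0, 49, 10, 0, 0, 0, 0, 2]
```

move_arm(
  plan=[
    [[0,0,0.2,0,0,0,1],[0,0,0.2,0,0,0,1],[0,0,0.083,0,0,0,1],[0,0,0,0,0,0,1],[0.05,0,0,0,0,0,1],[0.06,0,0,0,0,0,1],[0.047,0,0,0,0,0,1],[0,0,-0.07,0,0,0,1],[0,0,0,0,0,0,1],[0,0,0,0,0,0,1]],
  ],
)

```text
time: 9.15
tool_pos: [0.6563, 0.0044, 0.0997]
tool_rot: [-0.001, -0.125, 0.992, 0.0]
contact_force: [-0.4, 0.4, -0.5]
gripper_width: 0.0
grasp_force: 0.0
```

```bash
python3 -c "
from h import *
where()"
```

```text
t 9.15 box mm [ 75.3 -55.7  99.7] rotvec err deg [-0.02  0.08  0.06] F [-0.3  0.5 -0.5] w 0.0
```

move_arm(
  plan=[
    [[0,0,-0.02,0,0,0,1],[0.06,0,0,0,0,0,1],[0.06,0,0,0,0,0,1],[0.06,0,0,0,0,0,1],[0.037,0,0,0,0,0,1],[0,0,0,0,0,0,1],[0,0,0,0,0,0,1],[0,0,-0.1,0,0,0,1],[0,0,-0.4,0,0,0,1],[0,0,0,0,0,0,1]],
  ],
)

```text
time: 10.4
tool_pos: [0.6349, -0.0024, 0.169]
tool_rot: [0.005, -0.125, 0.992, -0.001]
contact_force: [0.4, -0.6, 1.0]
gripper_width: -0.002
grasp_force: 0.0
```

```bash
python3 -c "
from h import *
from plant import manip
where()
for n in('scene','side'): phases(manip.grab_frame(n))"
```

```text
t 10.40 box mm [ 52.9 -56.9 169. ] rotvec err deg [ 0.21 -0.54  0.06] F [ 0.3 -0.7  1. ] w -0.0
L rib phase mod60 28.7 R=0.94 [14, 45, 0, 0, 0, 0, 0, 0, 0, 0, 0, 0, 0, 0, 0, 0, 0, 0, 63, 4]
M rib phase mod60 -28.8 R=0.95 [5, 65, 0, 0, 0, 0, 12, 24, 0, 0, 0, 0, 15, 27, 0, 0, 0, 0, 48, 25]
R rib phase mod60 -27.7 R=0.94 [4, 76, 0, 0, 0, 0, 9, 63, 0, 0, 0, 0, 40, 42, 0, 0, 0, 0, 46, 33]
L rib phase mod60 28.5 R=0.86 [5, 59, 0, 0, 0, 0, 20, 22, 0, 0, 0, 1, 65, 5, 0, 0, 0, 2, 28, 2]
M rib phase mod60 -29.2 R=0.85 [3, 55, 6, 0, 0, 0, 10, 23, 0, 0, 0, 0, 54, 11, 0, 0, 0, 1, 25, 2]
R rib phase mod60 -28.2 R=0.85 [1, 46, 8, 0, 0, 0, 4, 25, 0, 0, 0, 0, 41, 15, 0, 0, 0, 0, 24, 3]
```

move_arm(
  plan=[
    [[0.2,-0.06,0,0,0,0,1],[0.25,-0.06,0,0,0,0,1],[0.25,-0.06,0,0,0,0,1],[0.217,-0.053,0,0,0,0,1],[0,0,0,0,0,0,1],[0,0,0,0,0,0,1],[0,0,0,0,0,0,1],[0,0,0,0,0,0,1],[0,0,0,0,0,0,1],[0,0,0,0,0,0,1]],
  ],
)

```text
time: 11.75
tool_pos: [0.532, -0.0562, 0.1625]
tool_rot: [-0.0, -0.125, 0.992, 0.0]
contact_force: [0.3, -0.3, -0.3]
gripper_width: 0.003
grasp_force: 0.0
```

```bash
python3 -c "
from h import *
from plant import manip
where()
a=manip.grab_frame('scene')
f=manip.grab_frame('wrist');phases(a)
o=np.zeros((600,800,3),np.uint8);o[:288,:384]=cv2.resize(f['pixels'],(384,288));o[:372,400:]=cv2.resize(a['pixels'][140:275,205:350],(400,372),interpolation=2)
b=manip.grab_frame('side');o[300:600,:336]=cv2.resize(b['pixels'][145:270,170:310],(336,300),interpolation=2)
cv2.imwrite('pics/w2.png',o)"
```

```text
t 11.75 box mm [-60.2 -83.5 162.5] rotvec err deg [-0.    0.    0.05] F [ 0.2 -0.4 -0.3] w 0.0
L rib phase mod60 28.9 R=0.94 [9, 49, 0, 0, 0, 0, 22, 38, 0, 0, 0, 0, 46, 14, 0, 0, 0, 0, 64, 0]
M rib phase mod60 -28.7 R=0.94 [3, 66, 0, 0, 0, 0, 13, 54, 0, 0, 0, 0, 42, 28, 0, 0, 0, 0, 57, 18]
R rib phase mod60 -27.8 R=0.94 [5, 74, 0, 0, 0, 0, 9, 66, 0, 0, 0, 0, 41, 39, 0, 0, 0, 0, 52, 28]
```

View pics/w2.png

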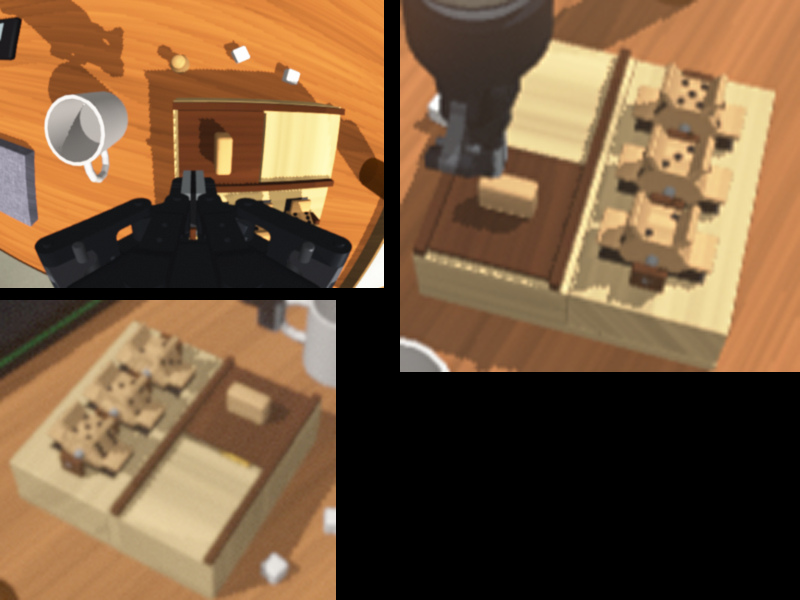

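move_arm(
  plan=[
    [[0,0,0.2,0,0,0,1],[0,0,0.25,0,0,0,1],[0,0,0.2,0,0,0,1],[0,0,0.06,0,0,0,1],[0,0,0,0,0,0,1],[0,0.05,0,0,0,0,1],[0,0.06,0,0,0,0,1],[0,0.06,0,0,0,0,1],[0,0.06,0,0,0,0,1],[0,0,0,0,0,0,1]],
  ],
)

```text
time: 13.15
tool_pos: [0.5247, -0.0289, 0.0773]
tool_rot: [-0.0, -0.125, 0.992, 0.0]
contact_force: [-0.1, -0.3, -0.3]
gripper_width: 0.005
grasp_force: 0.0
```

```bash
python3 -c "
from h import *
where()"
```

```text
t 13.15 box mm [-60.4 -55.2  77.3] rotvec err deg [-0.03  0.02  0.01] F [-0.2 -0.3 -0.3] w 0.01
```

move_arm(
  plan=[
    [[0,0.05,0,0,0,0,1],[0,0.07,0,0,0,0,1],[0,0.08,0,0,0,0,1],[0,0.08,0,0,0,0,1],[0,0.08,0,0,0,0,1],[0,0.07,0,0,0,0,1],[0,0.05,0,0,0,0,1],[0,0.03,0,0,0,0,1],[0,0,0,0,0,0,1],[0,0,0,0,0,0,1]],
  ],
)

```text
time: 14.4
tool_pos: [0.5101, 0.0298, 0.0774]
tool_rot: [0.0, -0.125, 0.992, 0.0]
contact_force: [0.0, -0.2, 0.6]
gripper_width: 0.002
grasp_force: 0.0
```

```bash
cat >> h.py <<'E'
def handle(f):
    B=tobox(cloud(f))*1000
    m=(abs(B[...,0]+57)<28)&(abs(B[...,1])<70)&(B[...,2]>92)&(B[...,2]<100)&(f["depth"]>0)&(f["pixels"].max(-1)>130)
    print("handle",np.median(B[m],0).round(1),np.percentile(B[m][:,1],[5,95]).round(1),m.sum())
E
python3 -c "
from h import *
from plant import manip
where()
for n in('scene','side'): handle(manip.grab_frame(n))"
```

```text
t 14.40 box mm [-60.    5.3  77.4] rotvec err deg [-0.02 -0.03  0.08] F [-0.  -0.2  0.6] w 0.0
handle [-43.6  26.9  94.8] [19.8 33.7] 48
handle [-59.3  30.5  96.4] [22.7 36.2] 119
```

move_arm(
  plan=[
    [[0,0.015,0,0,0,0,1],[0,0.015,0,0,0,0,1],[0,0,0,0,0,0,1],[0,0,0,0,0,0,1],[0,-0.05,0,0,0,0,1],[0,-0.08,0,0,0,0,1],[0,0,-0.2,0,0,0,1],[0,0,-0.4,0,0,0,1],[0.3,-0.1,-0.2,0,0,0,1],[0,0,0,0,0,0,1]],
  ],
)

```text
time: 15.75
tool_pos: [0.4817, -0.0038, 0.1761]
tool_rot: [0.003, -0.124, 0.992, -0.001]
contact_force: [0.7, -0.4, -0.6]
gripper_width: -0.001
grasp_force: 0.0
```

```bash
python3 -c "
from h import *
from plant import manip
where()
for n in('scene','side'): f=manip.grab_frame(n);handle(f);phases(f)
cv2.imwrite('pics/e.png',cv2.resize(f['pixels'][130:280,160:330],None,fx=3,fy=3,interpolation=2))"
```

```text
t 15.75 box mm [-95.8 -20.2 176.1] rotvec err deg [ 0.13 -0.28  0.17] F [ 0.6 -0.5 -0.6] w -0.0
handle [-56.5  28.2  94.8] [22.1 36.4] 131
L rib phase mod60 28.9 R=0.94 [15, 46, 0, 0, 0, 0, 23, 36, 0, 0, 0, 0, 47, 16, 0, 0, 0, 0, 64, 3]
M rib phase mod60 -28.6 R=0.94 [5, 65, 0, 0, 0, 0, 13, 53, 0, 0, 0, 0, 39, 29, 0, 0, 0, 0, 50, 23]
R rib phase mod60 -27.9 R=0.94 [3, 74, 2, 0, 0, 0, 9, 65, 0, 0, 0, 0, 44, 36, 0, 0, 0, 0, 51, 29]
handle [-58.8  33.6  96.6] [25.5 39.1] 127
L rib phase mod60 28.6 R=0.87 [7, 58, 0, 0, 0, 0, 21, 22, 0, 0, 0, 1, 68, 4, 0, 0, 0, 2, 27, 2]
M rib phase mod60 -29.5 R=0.85 [4, 52, 4, 0, 0, 0, 9, 26, 0, 0, 0, 0, 55, 10, 0, 0, 0, 0, 28, 0]
R rib phase mod60 -28.5 R=0.87 [0, 50, 6, 0, 0, 0, 4, 23, 0, 0, 0, 0, 48, 9, 0, 0, 0, 0, 25, 4]
```

View pics/e.png

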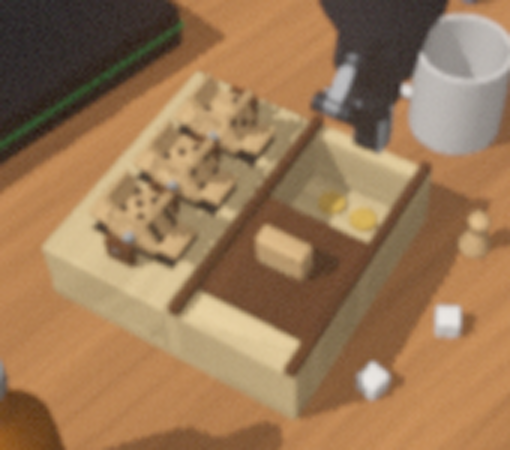

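The lid stands open by about 83 mm, measured on both cameras. The wheels read 5 - 3 - 2 and the tool is clear of everything.

```bash
python3 -c "
from plant import manip
print(manip.job_done())"
```

```text
the job is handed in; nothing more can be done
None
```

The job is handed in: the wheels show 5 - 3 - 2, each within about 2° of square, the lid is open about 83 of its 85 mm, and the bottle and mug were not touched; the hand-in call gave no verdict.

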